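Hang the bottle caddy on the wall cleat

TASK

Take the empty blue caddy by its yellow handle and hang it, roughly centred, on the aluminium cleat of the white board: tilt it front-up by about 20 degrees, rest its angled rear strip in the cleat while still tilted, then swing it down level, press it gently fully home against the board and let go. The cleat's height is not exactly known, so feel for it: stop swinging when the caddy meets the rest, and never push, lever or drop it so that its contacts load the board and cleat with more than about 40 N in all. Leave the bottles and the carton where they are.

Things in the scene. Friction and masses are not known exactly. Their poses are not given: they have to be found in the camera images.
- caddy: Blue open caddy, 0.3-0.55 kg, 90 deep (x) x 130 wide (y). Floor 4 thick, front and side walls 40 high, back plate 81 high, 4 thick, rear face at x=+45. Origin: centre of underside; z up, front faces -x. A handle board stands in the middle and an angled strip runs along the top of the back plate
- handle_top (a point): Middle of the top edge of the caddy's handle board (yellow above 100), at caddy x=0, y=0, z=135 mm; axes as the caddy's. The board is upright, 10 thick (x) and 64 wide (y). Pinch it near the top, jaws closing along x
- strip_edge (a point): Middle of the free lower edge of the caddy's aluminium rear strip, at caddy x=+60, y=0, z=54 mm (mid-plane); axes as the caddy's. The strip is 4 thick, 100 wide (y); it starts at the back plate's top (x=45, z=80) and runs rearward and down at 30 degrees from vertical, leaving a V open downward between it and the back plate
- stand: Fixed upright white board, 200 wide (y), 18 thick, top 195 high, on a steel foot reaching 20 in front and 130 behind. Origin at desk height, middle of the board's front face; -x points out of the face to the robot, +x into the board, z up. It carries the cleat and, below it, a black rubber rest 120 wide, z=90 to 120, its face at x=-16.7, on which the hung caddy's back plate bears
- cleat_lip (a point): Nominal lip of the cleat: stand x=-14, y=0, z=164 mm; axes as the stand's. The cleat is an aluminium flange 4 thick, 150 wide (y), rising out of the board from x=0, z=139 to this lip (outermost point x=-16), 30 degrees from vertical: a V pocket open upward. It is clamped in slots: the true cleat sits up to 10 mm higher or lower than this point says, which is not measured
- home (a point): Where the strip's lower edge nominally ends when fully home: stand x=-2, y=0, z=150 mm (up to 10 higher or lower, with the cleat); axes as the stand's. There the edge touches the board, the strip lies on the flange, the caddy is level, underside 96 (86 to 106) high. Friction can hold it short of home: press down with 3 to 6 N (the V wedges, so contact forces are several times that)
- bottle_a: Bystander, leave in place: small white pill bottle, paper label, 52 dia x 95. Origin: centre of the underside
- bottle_b: Bystander, leave in place: small white pill bottle, green label, 52 dia x 95. Origin: centre of the underside
- bottle_c: Bystander, leave in place: larger white pill bottle, blue label, 60 dia x 120. Origin: centre of the underside
- bottle_d: Bystander, leave in place: smallest white pill bottle, orange label, 48 dia x 80. Origin: centre of the underside
- carton: Bystander, leave in place: white paper carton, 60 x 110 x 45 high. Origin: centre of the underside
- amber: Bystander, leave in place: amber medicine bottle, 56 dia x 110. Origin: centre of the underside
There are look-alikes about, which are no part of the job. What is meant by the caddy is not purple or turquoise, and is the larger of those in its own colour.

How it is judged (in metres and radians):
On the way, in this order (a step that is already met when the one before it is completed fails the run):
1. the caddy is lifted at least 50 mm clear of the desk (height (world z) of caddy above 0.05 m), for 0.2 s.
2. the strip's lower edge is down between the cleat and the board, touching, with the caddy still tilted by at least 0.2 rad (angle between caddy's own z axis and vertical above 0.2 rad and x of strip_edge in the frame of stand above -0.014 m and z of strip_edge in the frame of stand between 0.12 and 0.17 m and contact force between caddy and stand above 0.5 N), for 0.2 s.
At the end, for the whole second after the job is handed in: The caddy hangs on the cleat, let go and at rest: level within 0.05 rad, square to the board within 0.07 rad, the strip's lower edge within 4 mm of the board's face and within 20 mm of its middle sideways, underside 76 to 116 mm above the desk (angle between caddy's own z axis and vertical below 0.05 rad and angle between the x axis of caddy and the x axis of stand, either way round below 0.07 rad and x of strip_edge in the frame of stand above -0.004 m and y of strip_edge in the frame of stand between -0.02 and 0.02 m and height (world z) of caddy between 0.076 and 0.116 m and linear speed of caddy below 0.01 m/s and angular speed of caddy below 0.05 rad/s); the robot touches nothing.
It fails at once if the board, its cleat or its foot is loaded by more than 40 N, all contacts added up (contact force between stand and anything else above 40 N).
It fails at once if a bottle or the carton is moved by more than 25 mm (distance of any of bottle_a, bottle_b, bottle_c, bottle_d, carton, amber from where it was at the start of the episode above 0.025 m).
It also fails if it takes over 54 s, if anything falls off the work surface, if the arm or the gripper's body presses on something with over 40 N, if the wrist force passes 120 N, or if a joint passes its speed limit or range.

ROBOT

A 6-joint arm with a two-finger parallel gripper is mounted at the origin on the work surface. World frame = base frame: x ahead of the robot, y to its left, z up, the work surface at z = 0. Lengths are in mm, angles in rad, forces in N, time in s.
With the tool pointing down it reaches from about 350 to 925 mm from the base axis. Payload 6.4 kg.
Tool frame: the origin (TCP) lies at the very end of the fingers, on their centre line; the grasp point (between the pads) lies manip.pinch_z behind it (manip.pinch_z is the distance from the TCP to the grasp point, in mm); z points along the fingers, y is the line along which they close (so a half turn about z gives the same grasp; the last joint's range is limited). The gripper opens to 94 mm and grips with 3 to 60 N. Pads are 16 mm wide; open, the fingers measure 119 mm over their backs; the gripper's body (75 mm by 177 mm) begins 78 mm behind the grasp point.
Start: joints at [-1.42, 0.245, 1.558, -0, 1.339, -0.174], TCP at [207.432, -616.024, 205.455] pointing down, gripper open.
Joint ranges: [-3.13, 3.13], [-1.02, 2.26], [0.13, 2.54], [-0.95, 4.09], [0.21, 2.88], [-2.74, 2.74]. Speed limits (rad/s): [2.57, 2.57, 3.14, 3.14, 3.14, 3.14].

INTERFACE

Orientations are given as a unit quaternion [w, x, y, z].
In Python, from workcell import manip gives the robot as it stands. The module is installed in compiled form; this text tells all that it offers.
- The arm moves only by the tool step_arm, never from a script. Its argument "targets" is a list of rows, each an object with "translation": the shift along the tool's x, y, z as a fraction of full scale, a list of three; "twist": the turn, a rotation vector about the tool's x, y, z as a fraction of full scale, a list of three. A call has 1 to 10 rows; each row shifts and turns the commanded pose from where the row before left it, along the tool's axes as they then stand; what a row does not reach is not made up. Full scale, the value 1, is 0.25 m for a shift and 180 degrees for a turn. A row lasts 1/8 s, in which the tool goes at most 62.5 mm and 10.7 degrees, less where a joint would pass 70% of its speed; a pose out of reach is approached as far as the arm can. A call with a number of a shift or a turn outside -1 to 1 is refused whole. A call with a gripper value outside its range is refused whole. "gripper" is the finger opening in mm, from 0 to 94, set as the call begins (left out, the last holds). The fingers move at their own pace and stop on an object; "newtons" is the grip in N (left out, the last holds). Time passes only in rows, so rows that do not move let the fingers close. It gives the time, the measured TCP pose, the force, the opening and the grip force at its end, in the units of the state.
- manip.get_state(): the state, without advancing time (a new reading comes with each control period).
- manip.camera(name): name is "scene" or "top" or "wrist"; returns a dict with "img" (384x512x3 uint8, red, green, blue), "fx", "fy", "cx", "cy" (pixels), "R" (3x3) and "t" (3): a world point X has camera coordinates R X + t; the wrist camera has in their place "mount" (4x4, takes a point from camera to tool coordinates, whose origin is the TCP and whose axes are the flange's). Camera axes: x right, y down, z forward; pixel columns grow to the right and rows downward; lengths in mm; the calibration is good to about 2 mm. The wrist camera is an equidistant fisheye: a pixel r from the principal point sees the ray r / f radians off the axis. A picture is of the moment at which its call begins: read the wrist's pose just before it. There is no depth.
- manip.job_done(): hands the job in; it is judged then, once.
The state is a dict: "time_s": time; "joint_positions": joint angles; "joint_velocities": joint speeds; "joint_torque": joint torques, N m; "eef_pos": TCP position; "eef_rot": TCP orientation; "wrist_force": force on the tool from outside, world axes, zero at the start; "moment": the same for the moment, N m; "finger_gap": opening from 0.0 (shut) to 1.0 (fully open); "gripper_force": force on a finger pad.
Only numpy, scipy, OpenCV 4.12 (cv2) and the standard library are available. Lean on these libraries where they do the work, as an engineer would, in place of code of your own. Each camera call takes 0.05 s, during which the arm holds its last target. There are 200 camera calls.

## Working session

There is one attempt and no reset: what is moved stays moved. The work goes in short steps, Python scripts to look and compute and a tool call to move; the robot and the scene stay as the last step left them, time stands still between calls to the robot, and variables do not carry over. Pictures are saved under pics/ and viewed, at most 10 in all, crops included, and the job is handed in when it is done.

Besides the shell and the picture viewer there is one more tool, called as a command line: name --argument value ..., lists and objects as JSON in quotes. step_arm: Moves the arm, as the interface text tells. Shift numbers are shares of 0.25 m and turn numbers shares of 180 degrees, none past 1 either way. Its arguments: {"type":"object","properties":{"targets":{"type":"array"},"gripper":{"type":"number"},"newtons":{"type":"number"}},"required":["targets"]}

```bash
mkdir -p pics; python3 - <<'E'
from workcell import manip
import cv2,pickle,numpy as np
s=manip.get_state();print(s,manip.pinch_z)
d={}
for n in("scene","top"):
    c=manip.camera(n);d[n]=c;cv2.imwrite(f"pics/{n}0.png",c["img"][:,:,::-1]);print(n,c["fx"],c["fy"],c["cx"],c["cy"],c["R"],c["t"])
pickle.dump(d,open("cams.pkl","wb"))
E
```

```text
{'time_s': 0.0, 'joint_positions': array([-1.42010598e+00,  2.45768570e-01,  1.55897660e+00,  3.35817023e-06,
        1.33872337e+00, -1.74093467e-01]), 'joint_velocities': array([-0.00108598, -0.00048677, -0.00064547,  0.00111725, -0.00011232,
        0.00082327]), 'joint_torque': array([-1.42789442e-03, -4.15831876e+01, -3.14603198e+01,  6.83507463e-02,
        3.31706903e-02, -1.21796857e-04]), 'eef_pos': array([ 207.33777851, -615.41980217,  204.39459184]), 'eef_rot': array([-9.37858588e-04,  9.86843014e-01,  1.61678650e-01,  1.26087315e-05]), 'wrist_force': array([-0.00286859, -0.4048792 , -0.12087161]), 'moment': array([-0.00252797,  0.00039861, -0.02755509]), 'gripper_force': 0.0, 'finger_gap': 0.9953658810652039} 18.8
scene 463.5244008017417 463.5244008017417 263.519943280023 184.31761161449558 [[ 0.81095893  0.58496946  0.01250363]
 [ 0.47374925 -0.64393016 -0.60076251]
 [-0.34337626  0.4931173  -0.79932976]] [-418.99087293 -130.61789186 1738.00249114]
top 406.24160789660704 406.24160789660704 255.26560452536629 199.32462927766915 [[-0.02477841 -0.99950043 -0.01961958]
 [-0.99609184  0.0263487  -0.08430183]
 [ 0.08477667  0.01745404 -0.99624709]] [  48.48987868  479.09293719 1297.11176105]
```

View pics/scene0.png

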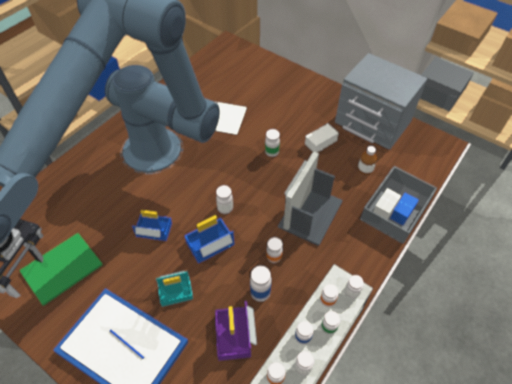

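View pics/top0.png

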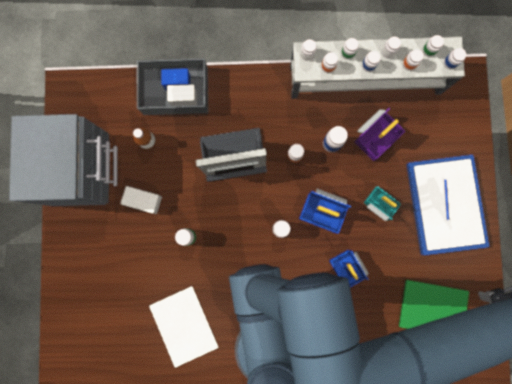

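Candidates for the caddy: larger blue (scene 210,240; top 326,211), smaller blue (scene 152,228; top 349,267), turquoise (scene 175,288) and purple (scene 235,330). I choose the larger blue and check it in a crop, along with the stand.

```bash
python3 - <<'E'
import cv2,numpy as np
t=cv2.imread("pics/top0.png");s=cv2.imread("pics/scene0.png")
a=cv2.resize(t[115:245,185:385],None,fx=4,fy=4,interpolation=cv2.INTER_CUBIC)
cv2.imwrite("pics/topcrop.png",a)
b=cv2.resize(s[145:275,165:345],None,fx=4.4,fy=4.4,interpolation=cv2.INTER_CUBIC)
cv2.imwrite("pics/scenecrop.png",b)
E
```

```text
(no output)
```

View pics/topcrop.png

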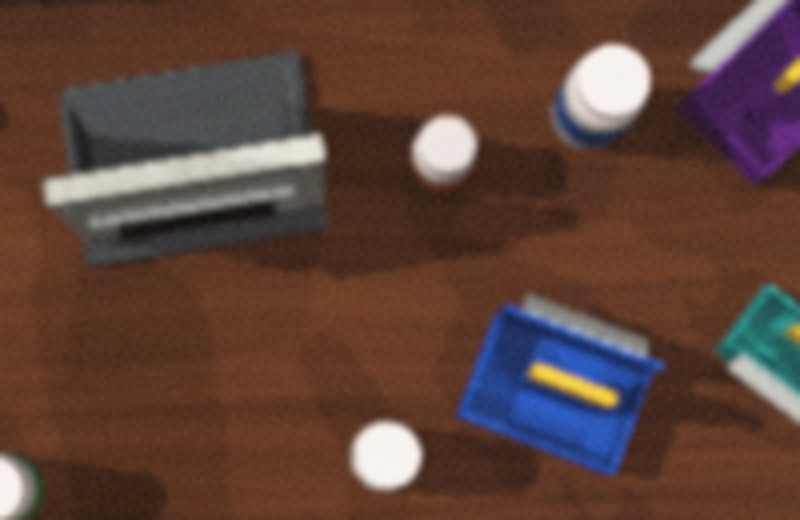

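View pics/scenecrop.png

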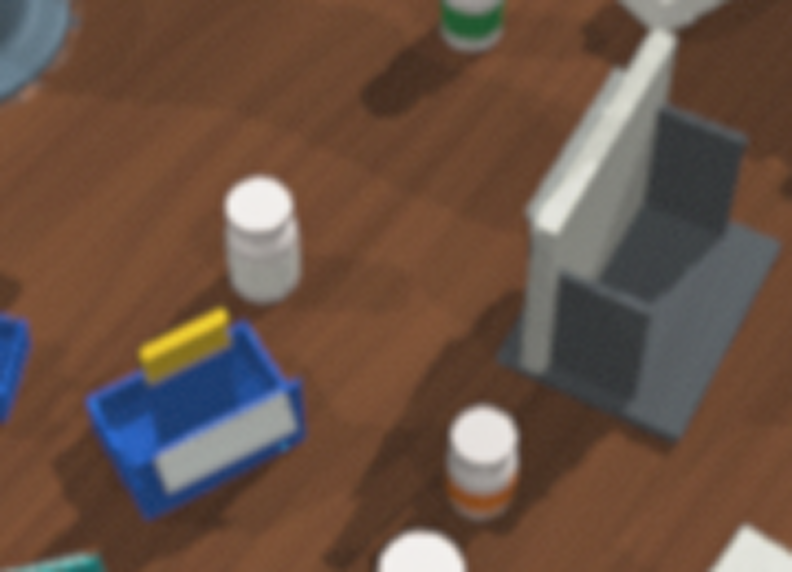

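```bash
cat >h.py <<'E'
import numpy as np,pickle
from scipy.spatial.transform import Rotation as Ro
d=pickle.load(open("cams.pkl","rb"))
def onz(n,u,v,z):
    c=d[n];o=-c["R"].T@c["t"];r=c["R"].T@np.array([(u-c["cx"])/c["fx"],(v-c["cy"])/c["fy"],1]);return o+r*(z-o[2])/r[2]
def tc(u,v,z):return onz("top",185+(u+.5)/4-.5,115+(v+.5)/4-.5,z)
def sc(u,v,z):return onz("scene",165+(u+.5)/4.4-.5,145+(v+.5)/4.4-.5,z)
E
python3 - <<'E'
from h import *
np.set_printoptions(precision=1,suppress=True)
def seg(nm,a,b):
    e=(b-a)[:2];l=np.linalg.norm(e);print(nm,a[:2],b[:2],"mid",(a+b)[:2]/2,"len",l,"ang of y-axis-90 deg",np.degrees(np.arctan2(e[1],e[0])-np.pi/2))
seg("handle top",tc(617,400,135),tc(534,371,135))
seg("handle scene",sc(142,352,135),sc(226,311,135))
seg("caddy front bottom top-cam rim",tc(613,472,40),tc(460,412,40))
seg("strip/backplate top z80", tc(662,365,80),tc(505,306,80))
seg("board front top",tc(325,161,195),tc(48,206,195))
seg("board back top",tc(322,135,195),tc(44,182,195))
seg("board front scene",sc(530,212,195),sc(655,32,195))
seg("board near end scene",sc(530,212,195),sc(552,232,195))
for n,p,z in(("c",(613,80),120),("d",(447,147),80),("a",(387,455),95)):print(n,tc(*p,z))
E
```

```text
handle top [ 418.8 -210.5] [ 441.7 -150.5] mid [ 430.3 -180.5] len 64.24019739391927 ang of y-axis-90 deg -20.91085140988246
handle scene [ 418.9 -207.5] [ 443.8 -148.1] mid [ 431.3 -177.8] len 64.34045351592728 ang of y-axis-90 deg -22.72888682600853
caddy front bottom top-cam rim [ 366.  -222.7] [ 416.5 -103.6] mid [ 391.2 -163.1] len 129.30627093155007 ang of y-axis-90 deg -22.975361049396252
strip/backplate top z80 [ 447.2 -256.4] [ 496.  -137.5] mid [ 471.6 -196.9] len 128.5041526712795 ang of y-axis-90 deg -22.349475075288673
board front top [591.1  -0.1] [564.4 197.4] mid [577.7  98.6] len 199.2713064007496 ang of y-axis-90 deg 7.709859143871659
board back top [609.9   1.5] [581.7 200. ] mid [595.8 100.8] len 200.46946219861195 ang of y-axis-90 deg 8.078262458764115
board front scene [587.3   8. ] [569.7 195.5] mid [578.5 101.7] len 188.3538563364507 ang of y-axis-90 deg 5.347634831619664
board near end scene [587.3   8. ] [608.6   3. ] mid [597.9   5.5] len 21.886709287545806 ang of y-axis-90 deg -103.14059761217683
c [ 661.6 -220.4  120. ]
d [621.9 -96.9  80. ]
a [383.2 -42.2  95. ]
```

The chosen caddy is the larger one, with its strip facing the board side. Handle top is at about (430,-179), yaw -22.3° (length 64, as specified). The board's front middle is about (578,100), yaw +7.9° (length 199, against 200). Next I go above the caddy.

step_arm --targets '[{"translation":[0.14,-0.137,0],"twist":[0,0,0]},{"translation":[0.14,-0.137,0],"twist":[0,0,0]},{"translation":[0.14,-0.137,0],"twist":[0,0,0]},{"translation":[0.14,-0.137,0],"twist":[0,0,0]},{"translation":[0.14,-0.137,0],"twist":[0,0,0]},{"translation":[0.14,-0.137,0],"twist":[0,0,0]},{"translation":[0.14,-0.137,0],"twist":[0,0,0]},{"translation":[0.14,-0.137,0],"twist":[0,0,0]},{"translation":[0.14,-0.137,0],"twist":[0,0,0]},{"translation":[0.14,-0.137,0],"twist":[0,0,0]}]' --gripper 60

```text
time_s: 1.35
eef_pos: [430.1, -178.1, 205.2]
eef_rot: [-0.0, 0.987, 0.162, -0.0]
wrist_force: [0.1, -0.4, 0.1]
finger_gap: 0.646
gripper_force: 0.0
```

step_arm --targets '[{"translation":[0,0,0],"twist":[0,0,-0.0455]},{"translation":[0,0,0],"twist":[0,0,-0.0455]},{"translation":[0,0,0],"twist":[0,0,-0.0455]},{"translation":[0,0,0],"twist":[0,0,-0.0455]},{"translation":[0,0,0],"twist":[0,0,-0.0455]},{"translation":[0,0,0],"twist":[0,0,-0.0455]},{"translation":[0,0,0],"twist":[0,0,0]},{"translation":[0,0,0],"twist":[0,0,0]}]'

```text
time_s: 2.35
eef_pos: [429.7, -179.7, 205.3]
eef_rot: [-0.0, 0.831, 0.557, -0.0]
wrist_force: [-0.5, 0.7, 0.1]
finger_gap: 0.64
gripper_force: 0.0
```

```bash
cat >>h.py <<'E'
def pose(s):
    q=s["eef_rot"];return s["eef_pos"],Ro.from_quat([q[1],q[2],q[3],q[0]]).as_matrix()
def wray(u,v,w):  # origin, direction in world
    p,R=pose(w["s"]);a,b=u-w["cx"],v-w["cy"];r=np.hypot(a,b);th=r/w["fx"]
    k=np.array([a/r*np.sin(th),b/r*np.sin(th),np.cos(th)]);M=w["mount"]
    return p+R@M[:3,3],R@M[:3,:3]@k
def won(u,v,z,w):
    o,k=wray(u,v,w);return o+k*(z-o[2])/k[2]
def snap(name,scale=1.5):
    from workcell import manip;import cv2
    s=manip.get_state();w=manip.camera("wrist");w["s"]=s
    pickle.dump(w,open(f"{name}.pkl","wb"));cv2.imwrite(f"pics/{name}.png",cv2.resize(w["img"][:,:,::-1],None,fx=scale,fy=scale,interpolation=cv2.INTER_CUBIC))
    return s
E
python3 - <<'E'
from h import *
s=snap("w1");print(s)
w=pickle.load(open("w1.pkl","rb"));print(w["mount"],w["fx"])
E
```

```text
{'time_s': 2.35, 'joint_positions': array([-6.40171056e-01, -2.03389807e-01,  2.01385236e+00,  2.12416270e-05,
        1.33143730e+00, -2.49828336e-01]), 'joint_velocities': array([ 0.00090324,  0.00062833, -0.00091785,  0.00014037, -0.000271  ,
       -0.00959955]), 'joint_torque': array([ 2.52109574e-03, -2.29867119e+01, -3.13703442e+01,  6.62268628e-02,
        3.52630718e-02,  4.80304094e-03]), 'eef_pos': array([ 429.72096946, -179.65303195,  205.28322744]), 'eef_rot': array([-1.48231086e-04,  8.30815866e-01,  5.56547369e-01, -4.15555945e-05]), 'wrist_force': array([-0.45297785,  0.70307637,  0.05312721]), 'moment': array([ 0.0341805 , -0.00459805, -0.03307341]), 'gripper_force': 0.0, 'finger_gap': 0.6398887986154844}
[[-3.18648030e-05 -9.68197370e-01 -2.50187632e-01  7.26768568e+01]
 [ 9.99999527e-01 -2.74043509e-04  9.33153308e-04  7.43845698e-01]
 [-9.72038875e-04 -2.50187484e-01  9.68196921e-01 -1.80452410e+02]
 [ 0.00000000e+00  0.00000000e+00  0.00000000e+00  1.00000000e+00]] 297.3186396354542
```

View pics/w1.png

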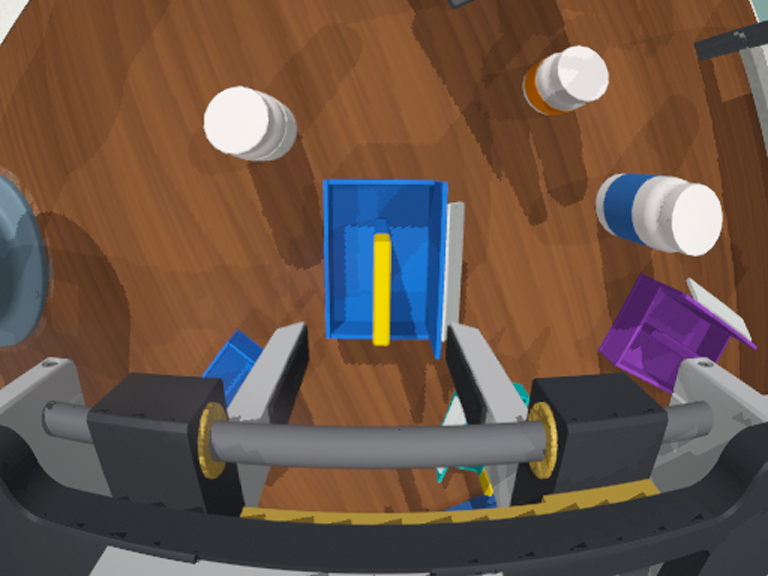

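```bash
python3 - <<'E'
from h import *
np.set_printoptions(precision=1,suppress=True)
w=pickle.load(open("w1.pkl","rb"))
f=lambda u,v,z:won((u+.5)/1.5-.5,(v+.5)/1.5-.5,z,w)
a=f(382,237,135);b=f(381.5,345,135);e=a-b
print(a,b,(a+b)/2,np.linalg.norm(e),np.degrees(np.arctan2(e[1],e[0]))-90)
a=f(324,181,40);b=f(328,337,40);e=a-b
print("front",a,b,(a+b)/2,np.linalg.norm(e),np.degrees(np.arctan2(e[1],e[0]))-90)
E
```

```text
[ 446.8 -148.2  135. ] [ 421.7 -208.9  135. ] [ 434.2 -178.6  135. ] 65.69577323408613 -22.463918871515673
front [ 417.8 -103.7   40. ] [ 369.3 -221.9   40. ] [ 393.6 -162.8   40. ] 127.72594248906444 -22.331464307703087
```

Handle middle is about (433,-179), yaw -22.4°. The length of 65.7 agrees with 64, so I descend and grip.

step_arm --targets '[{"translation":[0,0.003,0.103],"twist":[0,0,0]},{"translation":[0,0.003,0.103],"twist":[0,0,0]},{"translation":[0,0.003,0.103],"twist":[0,0,0]},{"translation":[0,0.003,0.103],"twist":[0,0,0]},{"translation":[0,0,0],"twist":[0,0,0]}]'

```text
time_s: 3.02
eef_pos: [431.2, -179.9, 100.6]
eef_rot: [-0.002, 0.831, 0.557, -0.001]
wrist_force: [0.1, 0.8, -0.2]
finger_gap: 0.637
gripper_force: 0.0
```

step_arm --targets '[{"translation":[0,0,0],"twist":[0,0,0]},{"translation":[0,0,0],"twist":[0,0,0]},{"translation":[0,0,0],"twist":[0,0,0]},{"translation":[0,0,0],"twist":[0,0,0]},{"translation":[0,0,0],"twist":[0,0,0]},{"translation":[0,0,0],"twist":[0,0,0]},{"translation":[0,0,0],"twist":[0,0,0]}]' --gripper 0 --newtons 50

```text
time_s: 3.9
eef_pos: [432.5, -180.8, 102.4]
eef_rot: [-0.0, 0.83, 0.557, -0.0]
wrist_force: [-0.2, 0.6, 1.0]
finger_gap: 0.102
gripper_force: 50.0
```

step_arm --targets '[{"translation":[0,0,-0.13],"twist":[0,0,0]},{"translation":[0,0,-0.13],"twist":[0,0,0]},{"translation":[0,0,-0.13],"twist":[0,0,0]},{"translation":[0,0,-0.13],"twist":[0,0,0]},{"translation":[0,0,-0.13],"twist":[0,0,0]},{"translation":[0,0,0],"twist":[0,0,0]},{"translation":[0,0,0],"twist":[0,0,0]},{"translation":[0,0,0],"twist":[0,0,0]}]'

```text
time_s: 4.9
eef_pos: [431.7, -180.3, 262.7]
eef_rot: [-0.002, 0.83, 0.557, -0.001]
wrist_force: [-0.9, 0.2, -3.8]
finger_gap: 0.102
gripper_force: 50.0
```

step_arm --targets '[{"translation":[0.06,-0.009,0],"twist":[0,0,0]},{"translation":[0.13,-0.019,0],"twist":[0,0,0]},{"translation":[0.13,-0.019,0],"twist":[0,0,0]},{"translation":[0.13,-0.019,0],"twist":[0,0,0]},{"translation":[0.13,-0.019,0],"twist":[0,0,0]},{"translation":[0.13,-0.019,0],"twist":[0,0,0]},{"translation":[0.13,-0.019,0],"twist":[0,0,0]},{"translation":[0.13,-0.019,0],"twist":[0,0,0]},{"translation":[0.122,-0.019,0],"twist":[0,0,0]},{"translation":[0,0,0],"twist":[0,0,0]}]'

```text
time_s: 6.15
eef_pos: [497.2, 89.8, 264.1]
eef_rot: [-0.002, 0.829, 0.559, -0.001]
wrist_force: [-2.1, 1.0, -3.6]
finger_gap: 0.107
gripper_force: 50.0
```

step_arm --targets '[{"translation":[0,0,0],"twist":[0,0,-0.042]},{"translation":[0,0,0],"twist":[0,0,-0.042]},{"translation":[0,0,0],"twist":[0,0,-0.042]},{"translation":[0,0,0],"twist":[0,0,-0.042]},{"translation":[0,0,0],"twist":[0.037,0,0]},{"translation":[0,0,0],"twist":[0.037,0,0]},{"translation":[0,0,0],"twist":[0.037,0,0]},{"translation":[0,0,0],"twist":[0,0,0]},{"translation":[0,0,0],"twist":[0,0,0]}]'

```text
time_s: 7.28
eef_pos: [498.6, 87.1, 264.8]
eef_rot: [-0.113, 0.646, 0.743, -0.13]
wrist_force: [0.4, 0.3, -3.2]
finger_gap: 0.102
gripper_force: 50.0
```

```bash
python3 - <<'E'
from h import *
import cv2
from workcell import manip
s=snap("w2");print(s)
c=manip.camera("top");cv2.imwrite("pics/top2.png",cv2.resize(c["img"][115:245,185:385,::-1],None,fx=4,fy=4,interpolation=cv2.INTER_CUBIC))
E
```

```text
{'time_s': 7.275, 'joint_positions': array([-0.02071001,  0.09960473,  1.64411084, -0.05500118,  1.74035281,
       -0.16005499]), 'joint_velocities': array([-0.00281312, -0.02223771,  0.00322071, -0.00059306,  0.00923118,
        0.00049649]), 'joint_torque': array([-8.45228042e-02, -3.60782826e+01, -3.27664411e+01, -1.14407209e-01,
        1.12019744e+00, -2.07357283e-02]), 'eef_pos': array([498.61345468,  87.11940156, 264.77837955]), 'eef_rot': array([-0.11321781,  0.64628914,  0.74332986, -0.13020286]), 'wrist_force': array([ 0.42367916,  0.2841718 , -3.20218866]), 'moment': array([-0.03033507, -0.57166915, -0.05731685]), 'gripper_force': 49.99167501926422, 'finger_gap': 0.10174839338323392}
```

View pics/w2.png

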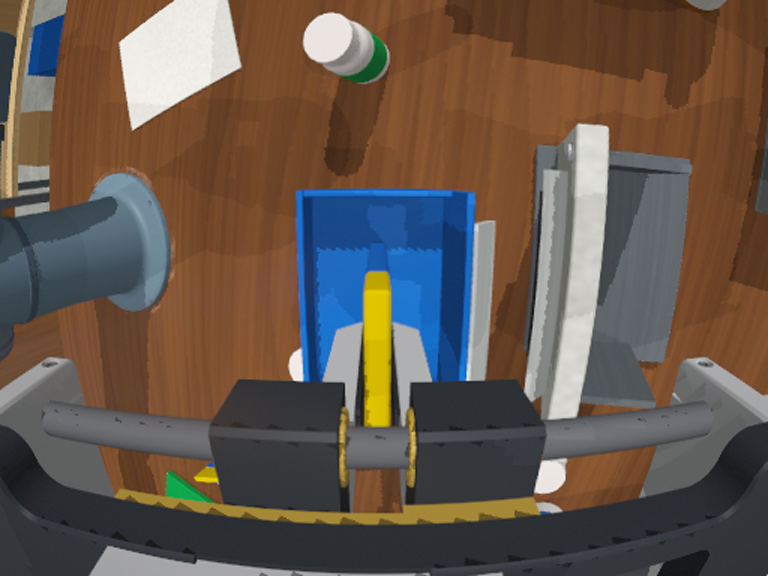

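```bash
python3 - <<'E'
import pickle,cv2
w=pickle.load(open("w2.pkl","rb"))["img"][:,:,::-1]
a=cv2.resize(w[75:290,300:420],None,fx=4,fy=2.7,interpolation=cv2.INTER_CUBIC)
cv2.imwrite("pics/w2c.png",a)
E
```

```text
(no output)
```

View pics/w2c.png

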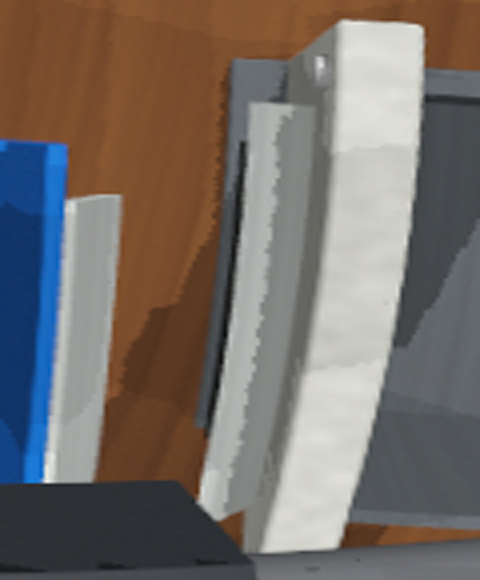

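```bash
cat >>h.py <<'E'
def fc(x,y,z,w):return won(300+(x+.5)/4-.5,75+(y+.5)/2.7-.5,z,w)
E
python3 - <<'E'
from h import *
np.set_printoptions(precision=1,suppress=True)
w=pickle.load(open("w2.pkl","rb"))
P=[fc(x,y,195,w) for x,y in((340,22),(330,150),(316,270),(300,390),(268,550))]
for p in P:print(p)
e=P[0]-P[4];print("len",np.linalg.norm(e),"yaw",np.degrees(np.arctan2(e[1],e[0]))-90,"mid",(P[0]+P[4])/2,"back",fc(423,27,195,w))
p,R=pose(w["s"])
print("tool axes",R, "caddy edge meas(z200):",fc(121,196,200,w),fc(98,480,200,w))
# predicted edge: tool x = caddy y, tool y = caddy x, tool z=-caddy z
for cy in(50,-50):print("pred",p+R@np.array([cy+1.9,60,48]))
for z in(154,164,174):print("lip",z,fc(248,104,z,w),fc(202,510,z,w))
E
```

```text
[568.5 198.7 195. ]
[572.7 161.5 195. ]
[577.3 126.3 195. ]
[583.2  89.3 195. ]
[592.5  33.1 195. ]
len 167.35303254465052 yaw 8.266162216635763 mid [580.5 115.9 195. ] back [585.1 200.8 195. ]
tool axes [[-0.1  0.9 -0.3]
 [ 1.   0.1 -0. ]
 [ 0.  -0.3 -0.9]] caddy edge meas(z200): [534.3 140.1 200. ] [548.3  50.8 200. ]
pred [531.1 144.1 199.2]
pred [545.   45.1 199.2]
lip 154 [555. 172. 154.] [577.8  22.7 154. ]
lip 164 [554.8 171.8 164. ] [576.8  27.9 164. ]
lip 174 [554.6 171.6 174. ] [575.8  33.  174. ]
```

Board front origin is about (580.5,99.5), yaw 8.0°. The strip edge is at stand x of about -41, z 199, centred sideways. I approach in front of the face above the cleat (edge z about 186), then feel for the board.

step_arm --targets '[{"translation":[0,0.046,0.0017],"twist":[0,0,0]},{"translation":[0,0.046,0.0017],"twist":[0,0,0]},{"translation":[0,0.034,0.006],"twist":[0,0,0]},{"translation":[0,0,0],"twist":[0,0,0]},{"translation":[0,0,0],"twist":[0,0,0]}]'

```text
time_s: 8.0
eef_pos: [527.2, 91.1, 251.9]
eef_rot: [-0.114, 0.646, 0.743, -0.131]
wrist_force: [0.3, -0.7, -4.1]
finger_gap: 0.103
gripper_force: 50.0
```

step_arm --targets '[{"translation":[0,0.0076,-0.0028],"twist":[0,0,0]},{"translation":[0,0.0076,-0.0028],"twist":[0,0,0]},{"translation":[0,0,0],"twist":[0,0,0]}]'

```text
time_s: 8.38
eef_pos: [531.4, 91.6, 252.1]
eef_rot: [-0.114, 0.646, 0.743, -0.131]
wrist_force: [-0.1, -0.2, -3.3]
finger_gap: 0.104
gripper_force: 50.0
```

step_arm --targets '[{"translation":[0,0.0038,-0.0014],"twist":[0,0,0]},{"translation":[0,0.0038,-0.0014],"twist":[0,0,0]},{"translation":[0,0,0],"twist":[0,0,0]}]'

```text
time_s: 8.75
eef_pos: [533.3, 91.9, 252.0]
eef_rot: [-0.114, 0.646, 0.743, -0.131]
wrist_force: [-0.3, -0.1, -3.2]
finger_gap: 0.102
gripper_force: 50.0
```

step_arm --targets '[{"translation":[0,0.0038,-0.0014],"twist":[0,0,0]},{"translation":[0,0.0038,-0.0014],"twist":[0,0,0]},{"translation":[0,0,0],"twist":[0,0,0]}]'

```text
time_s: 9.12
eef_pos: [535.3, 92.2, 252.0]
eef_rot: [-0.114, 0.646, 0.743, -0.131]
wrist_force: [-0.0, -0.3, -3.2]
finger_gap: 0.102
gripper_force: 50.0
```

step_arm --targets '[{"translation":[0,0.0038,-0.0014],"twist":[0,0,0]},{"translation":[0,0,0],"twist":[0,0,0]}]'

```text
time_s: 9.38
eef_pos: [536.3, 92.3, 252.0]
eef_rot: [-0.114, 0.646, 0.743, -0.131]
wrist_force: [1.0, 0.0, -3.2]
finger_gap: 0.102
gripper_force: 50.0
```

step_arm --targets '[{"translation":[0,0.0038,-0.0014],"twist":[0,0,0]},{"translation":[0,0,0],"twist":[0,0,0]}]'

```text
time_s: 9.62
eef_pos: [537.3, 92.4, 252.0]
eef_rot: [-0.114, 0.646, 0.743, -0.131]
wrist_force: [-0.9, -0.3, -3.1]
finger_gap: 0.103
gripper_force: 50.0
```

step_arm --targets '[{"translation":[0,0.0038,-0.0014],"twist":[0,0,0]},{"translation":[0,0,0],"twist":[0,0,0]}]'

```text
time_s: 9.88
eef_pos: [538.3, 92.6, 252.0]
eef_rot: [-0.114, 0.646, 0.743, -0.131]
wrist_force: [-0.2, 0.9, -3.6]
finger_gap: 0.102
gripper_force: 50.0
```

step_arm --targets '[{"translation":[0,0.0038,-0.0014],"twist":[0,0,0]},{"translation":[0,0,0],"twist":[0,0,0]}]'

```text
time_s: 10.12
eef_pos: [538.9, 92.8, 252.0]
eef_rot: [-0.114, 0.646, 0.743, -0.131]
wrist_force: [-1.4, -0.0, -3.3]
finger_gap: 0.103
gripper_force: 50.0
```

step_arm --targets '[{"translation":[0,0.0038,-0.0014],"twist":[0,0,0]},{"translation":[0,0,0],"twist":[0,0,0]}]'

```text
time_s: 10.38
eef_pos: [539.3, 92.9, 252.1]
eef_rot: [-0.115, 0.646, 0.743, -0.132]
wrist_force: [-6.0, -0.4, -1.4]
finger_gap: 0.1
gripper_force: 50.0
```

Contact with the board is at TCP x of about 538.7 (edge x -2). I back off to edge x of about -6 and descend.

step_arm --targets '[{"translation":[0,-0.0106,0.0038],"twist":[0,0,0]},{"translation":[0,-0.0106,0.0038],"twist":[0,0,0]},{"translation":[0,0.0034,0.0094],"twist":[0,0,0]},{"translation":[0,0.0034,0.0094],"twist":[0,0,0]},{"translation":[0,0.0034,0.0094],"twist":[0,0,0]},{"translation":[0,0.0034,0.0094],"twist":[0,0,0]},{"translation":[0,0,0],"twist":[0,0,0]}]'

```text
time_s: 11.25
eef_pos: [534.6, 92.1, 241.8]
eef_rot: [-0.114, 0.646, 0.743, -0.131]
wrist_force: [0.4, -0.8, -3.0]
finger_gap: 0.104
gripper_force: 50.0
```

step_arm --targets '[{"translation":[0,0.0027,0.0075],"twist":[0,0,0]},{"translation":[0,0.0027,0.0075],"twist":[0,0,0]},{"translation":[0,0,0],"twist":[0,0,0]}]'

```text
time_s: 11.62
eef_pos: [534.6, 92.1, 237.9]
eef_rot: [-0.114, 0.646, 0.743, -0.131]
wrist_force: [1.0, 0.4, -3.9]
finger_gap: 0.106
gripper_force: 50.0
```

step_arm --targets '[{"translation":[0,0.0027,0.0075],"twist":[0,0,0]},{"translation":[0,0.0027,0.0075],"twist":[0,0,0]},{"translation":[0,0,0],"twist":[0,0,0]}]'

```text
time_s: 12.0
eef_pos: [534.5, 92.1, 233.8]
eef_rot: [-0.114, 0.646, 0.743, -0.131]
wrist_force: [-0.3, -0.4, -4.4]
finger_gap: 0.106
gripper_force: 50.0
```

step_arm --targets '[{"translation":[0,0.0027,0.0075],"twist":[0,0,0]},{"translation":[0,0.0014,0.0038],"twist":[0,0,0]},{"translation":[0,0,0],"twist":[0,0,0]}]'

```text
time_s: 12.38
eef_pos: [534.6, 92.1, 231.0]
eef_rot: [-0.114, 0.646, 0.743, -0.131]
wrist_force: [-0.2, -0.0, -2.9]
finger_gap: 0.103
gripper_force: 50.0
```

step_arm --targets '[{"translation":[0,0.0014,0.0038],"twist":[0,0,0]},{"translation":[0,0.0014,0.0038],"twist":[0,0,0]},{"translation":[0,0,0],"twist":[0,0,0]}]'

```text
time_s: 12.75
eef_pos: [534.6, 92.1, 229.0]
eef_rot: [-0.114, 0.646, 0.743, -0.131]
wrist_force: [-0.2, -0.4, -3.4]
finger_gap: 0.104
gripper_force: 50.0
```

step_arm --targets '[{"translation":[0,0.0014,0.0038],"twist":[0,0,0]},{"translation":[0,0.0014,0.0038],"twist":[0,0,0]},{"translation":[0,0,0],"twist":[0,0,0]}]'

```text
time_s: 13.12
eef_pos: [535.0, 92.1, 227.3]
eef_rot: [-0.113, 0.646, 0.743, -0.13]
wrist_force: [1.6, 0.3, -2.1]
finger_gap: 0.102
gripper_force: 50.0
```

step_arm --targets '[{"translation":[0,0.0014,0.0038],"twist":[0,0,0]},{"translation":[0,0.0014,0.0038],"twist":[0,0,0]},{"translation":[0,0,0],"twist":[0,0,0]}]'

```text
time_s: 13.5
eef_pos: [535.4, 92.2, 225.6]
eef_rot: [-0.113, 0.646, 0.743, -0.13]
wrist_force: [3.8, 1.2, 0.7]
finger_gap: 0.102
gripper_force: 50.0
```

Flange contact is felt at edge z of about 162, so the cleat is roughly 5 mm high. I hold for the step to count, then start swinging about the edge.

step_arm --targets '[{"translation":[0,0,0],"twist":[0,0,0]},{"translation":[0,0,0],"twist":[0,0,0]},{"translation":[0,0,0],"twist":[0,0,0]}]'

```text
time_s: 13.88
eef_pos: [535.3, 92.1, 225.5]
eef_rot: [-0.113, 0.646, 0.743, -0.13]
wrist_force: [4.6, 0.8, 2.4]
finger_gap: 0.103
gripper_force: 50.0
```

step_arm --targets '[{"translation":[0,-0.0014,-0.0038],"twist":[0,0,0]},{"translation":[0,-0.0084,0.0105],"twist":[-0.0139,0,0]},{"translation":[0,-0.0084,0.0105],"twist":[-0.0139,0,0]},{"translation":[0,0,0],"twist":[0,0,0]}]'

```text
time_s: 14.38
eef_pos: [529.3, 91.5, 222.2]
eef_rot: [-0.085, 0.651, 0.748, -0.097]
wrist_force: [5.2, 1.0, -2.0]
finger_gap: 0.103
gripper_force: 50.0
```

step_arm --targets '[{"translation":[0,0.0058,-0.0016],"twist":[0,0,0]},{"translation":[0,-0.0084,0.0105],"twist":[-0.0139,0,0]},{"translation":[0,0,0],"twist":[0,0,0]}]'

```text
time_s: 14.75
eef_pos: [527.4, 91.1, 220.0]
eef_rot: [-0.072, 0.652, 0.75, -0.082]
wrist_force: [5.0, 0.6, -1.5]
finger_gap: 0.105
gripper_force: 50.0
```

step_arm --targets '[{"translation":[0,-0.0084,0.0105],"twist":[-0.0139,0,0]},{"translation":[0,0,0],"twist":[0,0,0]}]'

```text
time_s: 15.0
eef_pos: [524.9, 90.7, 218.0]
eef_rot: [-0.058, 0.654, 0.752, -0.066]
wrist_force: [4.7, 0.8, -3.0]
finger_gap: 0.105
gripper_force: 50.0
```

step_arm --targets '[{"translation":[0,-0.0056,0.0105],"twist":[-0.0139,0,0]},{"translation":[0,-0.0056,0.0105],"twist":[-0.0139,0,0]},{"translation":[0,0,0],"twist":[0,0,0]}]'

```text
time_s: 15.38
eef_pos: [520.8, 90.2, 213.0]
eef_rot: [-0.03, 0.655, 0.754, -0.034]
wrist_force: [1.7, 0.2, -3.1]
finger_gap: 0.103
gripper_force: 50.0
```

step_arm --targets '[{"translation":[0,-0.0084,0.0105],"twist":[-0.0139,0,0]},{"translation":[0,0,0],"twist":[0,0,0]}]'

```text
time_s: 15.62
eef_pos: [518.6, 89.8, 210.6]
eef_rot: [-0.015, 0.656, 0.754, -0.018]
wrist_force: [1.2, 0.0, -3.5]
finger_gap: 0.108
gripper_force: 50.0
```

step_arm --targets '[{"translation":[0,-0.009,0.0113],"twist":[-0.015,0,0]},{"translation":[0,0,0],"twist":[0,0,0]}]'

```text
time_s: 15.88
eef_pos: [516.3, 89.5, 208.0]
eef_rot: [0.0, 0.656, 0.755, 0.0]
wrist_force: [0.0, 0.2, -3.3]
finger_gap: 0.104
gripper_force: 50.0
```

step_arm --targets '[{"translation":[0,0.004,0.004],"twist":[0,0,0]},{"translation":[0,0,0],"twist":[0,0,0]}]'

```text
time_s: 16.12
eef_pos: [517.9, 89.7, 207.0]
eef_rot: [0.001, 0.656, 0.755, 0.001]
wrist_force: [0.2, -0.4, -3.7]
finger_gap: 0.104
gripper_force: 50.0
```

step_arm --targets '[{"translation":[0,0.002,0.004],"twist":[0,0,0]},{"translation":[0,0,0],"twist":[0,0,0]}]'

```text
time_s: 16.38
eef_pos: [518.5, 89.8, 206.2]
eef_rot: [0.001, 0.656, 0.755, 0.001]
wrist_force: [-0.6, -0.5, -3.3]
finger_gap: 0.103
gripper_force: 50.0
```

step_arm --targets '[{"translation":[0,0,0.004],"twist":[0,0,0]},{"translation":[0,0,0],"twist":[0,0,0]}]'

```text
time_s: 16.62
eef_pos: [518.5, 89.8, 205.3]
eef_rot: [0.001, 0.656, 0.755, 0.001]
wrist_force: [1.3, 0.1, -3.8]
finger_gap: 0.103
gripper_force: 50.0
```

step_arm --targets '[{"translation":[0,0,0.003],"twist":[0,0,0]},{"translation":[0,0,0],"twist":[0,0,0]}]'

```text
time_s: 16.88
eef_pos: [518.6, 89.9, 204.6]
eef_rot: [0.001, 0.656, 0.755, 0.002]
wrist_force: [-0.1, 0.0, -2.5]
finger_gap: 0.101
gripper_force: 50.0
```

step_arm --targets '[{"translation":[0,0,0.003],"twist":[0,0,0]},{"translation":[0,0,0],"twist":[0,0,0]}]'

```text
time_s: 17.12
eef_pos: [518.6, 89.8, 203.8]
eef_rot: [0.001, 0.656, 0.755, 0.001]
wrist_force: [0.2, 0.9, -3.5]
finger_gap: 0.102
gripper_force: 50.0
```

step_arm --targets '[{"translation":[0,0,0.003],"twist":[0,0,0]},{"translation":[0,0,0],"twist":[0,0,0]}]'

```text
time_s: 17.38
eef_pos: [518.8, 89.9, 203.2]
eef_rot: [0.001, 0.656, 0.755, 0.002]
wrist_force: [0.5, -0.1, -3.5]
finger_gap: 0.103
gripper_force: 50.0
```

Sliding inward along the flange; I continue in small steps.

step_arm --targets '[{"translation":[0,0,0.003],"twist":[0,0,0]},{"translation":[0,0,0],"twist":[0,0,0]}]'

```text
time_s: 17.62
eef_pos: [518.9, 89.8, 202.9]
eef_rot: [0.002, 0.656, 0.755, 0.002]
wrist_force: [0.3, 0.0, -1.4]
finger_gap: 0.103
gripper_force: 50.0
```

step_arm --targets '[{"translation":[0,0,0.003],"twist":[0,0,0]},{"translation":[0,0,0],"twist":[0,0,0]}]'

```text
time_s: 17.88
eef_pos: [519.0, 89.8, 202.7]
eef_rot: [0.002, 0.656, 0.755, 0.002]
wrist_force: [-1.7, -0.5, 4.5]
finger_gap: 0.104
gripper_force: 50.0
```

Home is reached with about 4.5 N pressing: it stops solidly, with the edge at about x -1.9. I ease the press slightly, then release.

step_arm --targets '[{"translation":[0,0,0],"twist":[0,0,0]},{"translation":[0,0,-0.0015],"twist":[0,0,0]},{"translation":[0,0,0],"twist":[0,0,0]}]'

```text
time_s: 18.25
eef_pos: [518.9, 89.8, 202.6]
eef_rot: [0.002, 0.656, 0.755, 0.002]
wrist_force: [-1.8, -0.0, 5.3]
finger_gap: 0.104
gripper_force: 50.0
```

step_arm --targets '[{"translation":[0,0,0],"twist":[0,0,0]},{"translation":[0,0,0],"twist":[0,0,0]},{"translation":[0,0,0],"twist":[0,0,0]},{"translation":[0,0,0],"twist":[0,0,0]},{"translation":[0,0,0],"twist":[0,0,0]}]' --gripper 50

```text
time_s: 18.88
eef_pos: [518.6, 89.8, 202.0]
eef_rot: [0.001, 0.656, 0.755, 0.002]
wrist_force: [-0.9, -0.7, -0.1]
finger_gap: 0.528
gripper_force: 0.0
```

step_arm --targets '[{"translation":[0,0,-0.05],"twist":[0,0,0]},{"translation":[0,0,-0.1],"twist":[0,0,0]},{"translation":[0,0,-0.13],"twist":[0,0,0]},{"translation":[0,0,-0.13],"twist":[0,0,0]},{"translation":[0,0,0],"twist":[0,0,0]},{"translation":[0,0,0],"twist":[0,0,0]}]'

```text
time_s: 19.62
eef_pos: [517.9, 89.8, 303.8]
eef_rot: [0.001, 0.656, 0.755, 0.001]
wrist_force: [0.0, 0.1, -0.4]
finger_gap: 0.534
gripper_force: 0.0
```

```bash
python3 - <<'E'
from h import *
import cv2
s=snap("w3");w=pickle.load(open("w3.pkl","rb"))["img"][:,:,::-1]
cv2.imwrite("pics/w3c.png",cv2.resize(w[60:280,180:420],None,fx=2.7,fy=2.7,interpolation=cv2.INTER_CUBIC))
print(s["eef_pos"],s["wrist_force"])
E
```

```text
[517.86290937  89.77143979 303.84310946] [ 0.02291674  0.14506833 -0.39114905]
```

View pics/w3c.png

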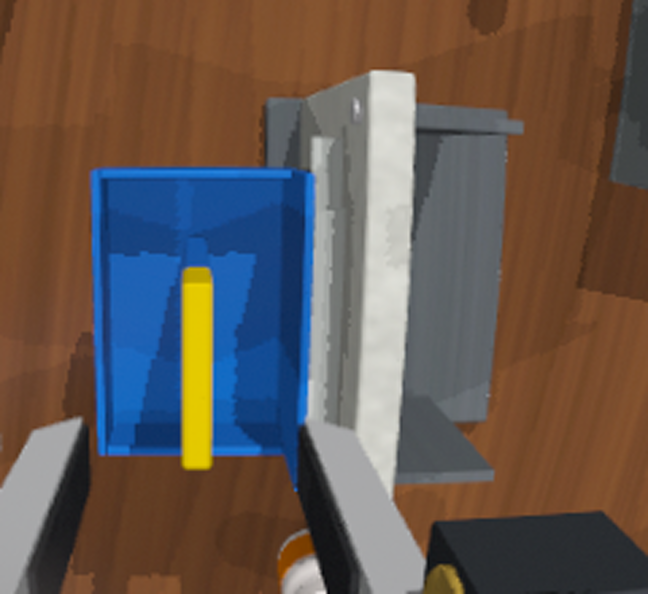

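It hangs on the cleat with the strip behind the lip: handle top at crop (197,275-468), blue rear plate close along the cleat. A quick numeric check before handing in.

```bash
python3 - <<'E'
from h import *
np.set_printoptions(precision=1,suppress=True)
w=pickle.load(open("w3.pkl","rb"))
f=lambda x,y,z:won(180+(x+.5)/2.7-.5,60+(y+.5)/2.7-.5,z,w)
a,b=f(197.5,281,235),f(197.5,468,235);e=a-b
print((a+b)/2,np.linalg.norm(e),np.degrees(np.arctan2(e[1],e[0]))-90)
print("floor-level front rim",f(92,171,140),f(100,455,140),"board corner",f(371,72,195))
from workcell import manip
print(manip.job_done())
E
```

```text
[520.7  88.6 235. ] 63.380346610798654 8.072486411525858
floor-level front rim [468.  145.6 140. ] [486.1  17.6 140. ] board corner [568.8 198.8 195. ]
the job is handed in; nothing more can be done
None
```

The job is handed in: the blue caddy hangs level and roughly centred on the cleat and is let go; the gripper is clear and the bottles and carton were not touched. The push home peaked at about 5 N at the wrist, and the clock was under 20 s of the 54 s allowed. The hand-in returned no verdict.

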